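Build one tier of a kiln load

TASK

Build one tier on the kiln shelf: stand the small cup midway between the two props, and the cone pack midway between the cup and the brick with the notch, its row of cones parallel to that brick. Then lay the long slab squarely and centrally across both props, over the cup, and stand the necked pot upright on the middle of the slab. Do not let the cup or the pot topple.

Things in the scene. Friction and masses are not known exactly. Their poses are not given: they have to be found in the camera images.
- shelf_mid (a point): Middle of the top face of the kiln shelf, a fixed grey plate 300 (x) x 230 (y) x 15 mm on the table; z up. Two fixed square props, 36 x 36 mm, 70 mm tall, stand on it 65 mm to either side (+y, -y) of this point, 94 mm clear between them: this point is midway between the props. 135 mm from it along +x and -x stand two low fixed bricks.
- spy_brick: The brick with the notch: fixed cream firebrick 100 mm long (y), 26 mm thick (x), 45 mm tall, with a 36 mm wide notch cut into the middle of its top, down to 18 mm above its foot. It stands at the +x or the -x end of the shelf, parallel to the shelf's y. Origin at the centre of its underside, on the shelf.
- plain_brick: The brick without notch at the other end of the shelf, otherwise the same: fixed, 100 x 26 x 45 mm; origin at the centre of its underside.
- cup_mid (a point): Centre (half-way up, 26 mm above its foot) of the small loose pale bisque cup: round, open, 48 mm across the rim, slightly narrower below, 52 mm tall, wall 4 mm, no handle. z up.
- cone_mid (a point): Centre of the clay bar of the loose cone pack: a brown bar 20 mm thick (x) x 64 mm long (y) x 28 mm tall, from whose top three small pale cones stand up in a row along y, to 53 mm above its foot. The point is 14 mm above its foot, z up. Grip it across the 20 mm thickness, near the top of the bar.
- slab_mid (a point): Centre of the loose grey slab, 56 mm wide (x), 180 mm long (y), 14 mm thick (z); it lies flat on the table and the point is 7 mm above its underside. Grip it across the 56 mm width. Laid on the props it is 70 mm above the shelf and overhangs each prop by 7 mm.
- pot_mid (a point): Centre (half-way up, 41 mm above its foot) of the loose necked pot: a small pale porcelain jar with a shoulder and a narrower neck, at most 66 mm across, 82 mm tall. It can be gripped across its body. z up.
Not all that is in view belongs to the job. There is more than one size of the part that bears pot_mid; the job needs the larger.

How it is judged:
At the end, for the whole second after the job is handed in: Upright and at rest: cup midway between props (15 mm); cone pack 47-83 mm from notched brick's centre, within 15 mm of shelf's middle line, parallel to 0.25 rad; slab level on both props, centred to 15 mm, square to 0.15 rad; pot on slab within 15 mm of its middle (horizontal distance between each of cup_mid, slab_mid and shelf_mid below 0.015 m and z of cup_mid in the frame of shelf_mid between 0.02 and 0.032 m and y of cone_mid in the frame of shelf_mid between -0.015 and 0.015 m and z of cone_mid in the frame of shelf_mid between 0.008 and 0.02 m and horizontal distance between cone_mid and spy_brick between 0.047 and 0.083 m and angle between the y axis of cone_mid and the y axis of shelf_mid, either way round below 0.25 rad and z of slab_mid in the frame of shelf_mid between 0.071 and 0.083 m and angle between the y axis of slab_mid and the y axis of shelf_mid, either way round below 0.15 rad and angle between slab_mid's own z axis and vertical below 0.08 rad and horizontal distance between pot_mid and slab_mid below 0.015 m and z of pot_mid in the frame of shelf_mid between 0.119 and 0.131 m and angle between each of cup_mid, cone_mid, pot_mid's own z axis and vertical below 0.12 rad and linear speed of each of cup, cone_pack, slab, pot below 0.02 m/s); the robot touches nothing.
It fails at once if the cup or the pot is toppled (angle between any of cup_mid, pot_mid's own z axis and vertical above 0.7 rad).
It also fails if it takes over 112 s, if anything falls off the work surface, if the arm or the gripper's body presses on something with over 40 N, if the wrist force passes 120 N, or if a joint passes its speed limit or range.

ROBOT

A 7-joint arm with a two-finger parallel gripper is mounted at the origin on a cart in front of the work surface, level with it; the furniture and walls round the work are solid. World frame = base frame: x ahead of the robot, y to its left, z up, the work surface at z = 0. Lengths are in m, angles in rad, forces in N, time in s.
With the tool pointing down it reaches from about 0.425 to 0.875 m from the base axis. Payload 8.4 kg.
Tool frame: the origin (TCP) lies at the very end of the fingers, on their centre line; the grasp point (between the pads) lies 19 mm behind it; z points along the fingers, y is the line along which they close (so a half turn about z gives the same grasp; the last joint's range is limited). The gripper opens to 87 mm and grips with 3 to 60 N. Pads are 19 mm wide; open, the fingers measure 117 mm over their backs; the gripper's body (75 mm by 190 mm) begins 51 mm behind the grasp point.
Start: joints at [-1.284, 0.333, 0.04, 1.465, -0.013, 1.343, -0.059], TCP at [0.245, 0.602, 0.223] pointing down, gripper open.
Joint ranges: [-2.58, 2.58], [-0.38, 2.09], [-1.3, 1.39], [0.25, 2.4], [-1.5, 4.64], [0.08, 2.09], [-2.65, 2.65]. Speed limits (rad/s): [2.22, 2.22, 2.79, 2.79, 3.14, 3.14, 3.14].

INTERFACE

Orientations are given as a 3x3 rotation matrix whose columns are the frame's x, y, z axes.
In Python, from station import observe, vision, job, look_for, silhouettes, tip_of gives the robot as it stands.
- The arm moves only by the shell command python3 -m jog 'ROWS' [FORCE]. ROWS is JSON, one flat list of numbers, 7 for each row, row after row: the shift along the world's x, y, z in m, then the turn, a rotation vector about the world's x, y, z in degrees, then the opening, from 0 (shut) to 1 (fully open). In form: [tx, ty, tz, rx, ry, rz, fingers, tx, ty, tz, rx, ry, rz, fingers, ...]. A call has 1 to 20 rows; each row shifts and turns the commanded pose from where the row before left it; what a row does not reach is not made up. A row lasts 1/12 s, in which the tool goes at most 41.7 mm and 7.16 degrees, less where a joint would pass 70% of its speed; a pose out of reach is approached as far as the arm can. A call with a gripper value outside its range is refused whole. The fingers move at their own pace and stop on an object; FORCE is the grip in N (left out, the last holds). Time passes only in rows, so rows that do not move let the fingers close. It gives the time, the measured TCP pose, the force, the opening and the grip force at its end, in the units of the state.
- observe(): the state, without advancing time (a new reading comes with each control period).
- vision.grab_frame(name): name is "scene" or "top" or "wrist"; returns (picture, depth): 384x512x3 uint8, red, green, blue; 384x512 float32, m along the optical axis (not along the pixel's ray), 0 where there is no reading.
- vision.camera_params(name): a dict with "fx", "fy", "cx", "cy" (pixels), "T" (4x4, takes a point from camera to world coordinates); the wrist camera has in their place "tool_from_camera" (4x4, takes a point from camera to tool coordinates, whose origin is the TCP and whose axes are the flange's). Camera axes: x right, y up, looking along -z (the intrinsics and any distortion apply to the point x, -y, -z); pixel columns grow to the right and rows downward; lengths in m; the calibration is good to about 2 mm. The wrist camera is an equidistant fisheye: a pixel r from the principal point sees the ray r / f radians off the axis. A picture is of the moment at which its call begins: read the wrist's pose just before it. camera_params takes no time and is no camera call.
- job.finish_job(): hands the job in; it is judged then, once.
Trained networks look in the newest picture that a camera, given by its name, has taken for a name from the list of things; names that differ only in an ending like _2 or _b are one class to them, and where a whole thing is asked for, a point or a joint stands for the part that bears it (a point fixed in the world has none). Each returns a list of dicts, best first, with "confidence" (0 to 1); they miss things now and then, are a little off and sometimes report something else, mostly with a low value. They report only what shows in the picture. A call takes as long as a camera call. They do not tell look-alikes from the thing itself.
- look_for(target, camera): "location" ([x, y, z] in m, in world coordinates, good to about 4 mm: the middle of the surface that is visible of it).
- silhouettes(target, camera): "region" (384x512 bool, what is visible of it).
- tip_of(target, camera): "location" ([x, y, z] in m, in world coordinates, good to about 4 mm: a listed point, or the origin of a listed thing).
The state is a dict: "clock": time; "joint_positions": joint angles; "joint_vel": joint speeds; "effort": joint torques, N m; "ee_pos": TCP position; "tcp_rot": TCP orientation; "ft_force": force on the tool from outside, world axes, zero at the start; "moment": the same for the moment, N m; "grip_width": finger opening in m; "gripper_force": force on a finger pad.
Only numpy, scipy, OpenCV 4.12 (cv2) and the standard library are available. Lean on these libraries where they do the work, as an engineer would, in place of code of your own. Each camera call takes 0.05 s, during which the arm holds its last target. There are 200 camera calls.

## Working session

There is one attempt and no reset: what is moved stays moved. The work goes in short steps, Python scripts to look and compute and a shell command to move; the robot and the scene stay as the last step left them, time stands still between calls to the robot, and variables do not carry over. Pictures are saved under pics/ and viewed, at most 14 in all, crops included, and the job is handed in when it is done.

```bash
mkdir -p pics; ls; cat > h.py <<'E'
import numpy as np, cv2
from station import observe, vision, job, look_for, silhouettes, tip_of
def snap(n,f):
    p,d=vision.grab_frame(n); cv2.imwrite('pics/'+f,p[:,:,::-1]); return p,d
def cloud(n,d):
    c=vision.camera_params(n); v,u=np.mgrid[:384,:512]
    P=np.stack([(u-c['cx'])/c['fx']*d,-(v-c['cy'])/c['fy']*d,-d,np.ones_like(d)],-1)
    return (P@np.array(c['T']).T)[...,:3]
E
python3 - <<'E'
from h import *
s=observe();print(s['clock'],s['ee_pos'],s['tcp_rot'],s['grip_width'])
for n in('scene','top'):
    p,d=snap(n,n+'0.png')
    for t in('spy_brick','plain_brick','cup_mid','cone_mid','slab_mid','pot_mid','shelf_mid'):
        print(n,t,[(np.round(r['location'],3).tolist(),round(r['confidence'],2)) for r in tip_of(t,n)])
E
```

```text
pics
0.0 [0.24447838 0.60176206 0.22163356] [[-9.26483479e-01  3.76335089e-01 -5.12569334e-04]
 [ 3.76335421e-01  9.26482160e-01 -1.56774461e-03]
 [-1.15110964e-04 -1.64538748e-03 -9.99998640e-01]] 0.08707735174689939
scene spy_brick [([0.433, -0.026, 0.015], 0.79)]
scene plain_brick [([0.7, 0.023, 0.014], 0.78)]
scene cup_mid [([0.446, 0.298, 0.029], 0.79)]
scene cone_mid [([0.64, -0.296, 0.014], 0.83)]
scene slab_mid [([0.451, -0.298, 0.007], 0.77)]
scene pot_mid [([0.614, 0.391, 0.031], 0.73), ([0.613, 0.281, 0.04], 0.69)]
scene shelf_mid [([0.561, -0.003, 0.017], 0.97), ([0.43, -0.024, 0.016], 0.22)]
top spy_brick [([0.438, -0.03, 0.01], 0.69)]
top plain_brick [([0.698, 0.021, 0.018], 0.8), ([0.566, -0.002, 0.015], 0.63)]
top cup_mid [([0.442, 0.297, 0.028], 0.64), ([0.612, 0.285, 0.04], 0.56)]
top cone_mid [([0.636, -0.296, 0.016], 0.57)]
top slab_mid [([0.448, -0.291, 0.005], 0.94)]
top pot_mid [([0.62, 0.386, 0.029], 0.56), ([0.614, 0.282, 0.039], 0.52)]
top shelf_mid [([0.569, -0.002, 0.015], 0.91), ([0.613, 0.282, 0.041], 0.63)]
```

View pics/top0.png

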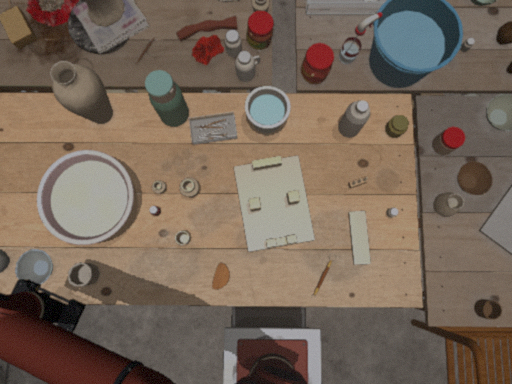

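View pics/scene0.png

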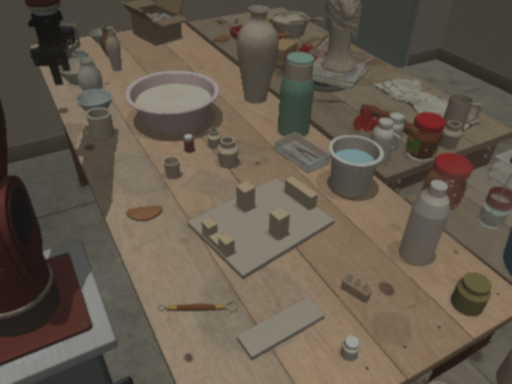

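The top view shows the shelf at about px (273,202), turned about 10°, with the notched brick at the near end (282,241). The slab is at (360,237) and the cone pack at (357,182). The cup is at (183,238), the larger pot at (190,187) and the smaller one at (159,187). Next I'll measure the yaws and positions.

```bash
cat > m.py <<'E'
from h import *
def measure():
  for n in('top','scene'):
    p,d=vision.grab_frame(n); P=cloud(n,d); ok=d>0
    def rect(m):
        q=P[m][:,:2].astype(np.float32); (c,s,a)=cv2.minAreaRect(q)
        return np.round(c,4),np.round(s,3),round(a,1),len(q)
    near=lambda x,y,r:(np.hypot(P[...,0]-x,P[...,1]-y)<r)&ok
    z=P[...,2]
    print(n,'shelf',rect(near(.567,-.002,.2)&(z>.008)&(z<.022)))
    m=near(.567,-.002,.12)&(z>.078)&(z<.09)
    k,l,st,ce=cv2.connectedComponentsWithStats(m.astype(np.uint8))
    print(' props',[np.round(P[l==i].mean(0),4) for i in range(1,k) if st[i,4]>8])
    print(' slab',rect(near(.449,-.295,.13)&(z>.009)&(z<.02)))
    print(' cone',rect(near(.638,-.296,.06)&(z>.015)&(z<.06)))
    for nm,x,y,zl in(('cup',.444,.298,.046),('pot',.613,.282,.074),('pot2',.617,.388,.05)):
        m=near(x,y,.045)&(z>zl); print(' ',nm,rect(m),z[m].max() if m.any() else 0)
  
measure()
E
python3 m.py
```

```text
top shelf (array([0.5678, 0.0012]), array([0.363, 0.352]), 82.8, 4883)
 props [array([ 0.5783, -0.0669,  0.0849]), array([0.5542, 0.0606, 0.0847])]
 slab (array([ 0.4427, -0.296 ]), array([0.222, 0.193]), 87.7, 833)
 cone (array([ 0.6394, -0.2928]), array([0.02 , 0.066]), 20.3, 118)
  cup (array([0.4419, 0.3008]), array([0.043, 0.044]), 1.0, 55) 0.05989654139573575
  pot (array([0.6121, 0.2828]), array([0.04 , 0.041]), 89.0, 61) 0.0879683427639184
  pot2 (array([0.6176, 0.3894]), array([0.027, 0.028]), 48.1, 31) 0.06057056996774346
scene shelf (array([ 0.5671, -0.0035]), array([0.303, 0.234]), 10.4, 5809)
 props [array([0.5535, 0.0573, 0.0841]), array([ 0.5769, -0.0699,  0.0841])]
 slab (array([ 0.4461, -0.2938]), array([0.137, 0.227]), 65.1, 2225)
 cone (array([ 0.6388, -0.2935]), array([0.023, 0.063]), 19.4, 357)
  cup (array([0.4424, 0.301 ]), array([0.048, 0.048]), 21.6, 86) 0.05411304887638968
  pot (array([0.6129, 0.2818]), array([0.047, 0.038]), 63.2, 86) 0.08460996823994527
  pot2 (array([0.617 , 0.3891]), array([0.031, 0.028]), 83.1, 43) 0.05852041982262657
```

```bash
python3 -m jog '[0.0198,-0.0301,0,0,0,-5.74,1,0.0198,-0.0301,0,0,0,-5.74,1,0.0198,-0.0301,0,0,0,-5.74,1,0.0198,-0.0301,0,0,0,-5.74,1,0.0198,-0.0301,0,0,0,-5.74,1,0.0198,-0.0301,0,0,0,-5.74,1,0.0198,-0.0301,0,0,0,-5.74,1,0.0198,-0.0301,0,0,0,-5.74,1,0.0198,-0.0301,0,0,0,-5.74,1,0.0198,-0.0301,0,0,0,-5.74,1,0,0,-0.03,0,0,0,1,0,0,-0.03,0,0,0,1,0,0,-0.02,0,0,0,1,0,0,0,0,0,0,1,0,0,0,0,0,0,1]' 10
python3 - <<'E'
from h import *
for n in('scene','top'):
    p,d=vision.grab_frame(n); P=cloud(n,d)
    r=silhouettes('slab_mid',n)[0]; q=P[r['region']&(d>0)&(P[...,2]<.03)][:,:2]
    print(n,r['confidence'],cv2.minAreaRect(q.astype(np.float32)), q.mean(0))
# pot profile
p,d=vision.grab_frame('scene');P=cloud('scene',d)
m=(np.hypot(P[...,0]-.6125,P[...,1]-.2823)<.045)&(d>0)
c=np.array(vision.camera_params('scene')['T'])[:2,3]-[.6125,.2823];t=np.array([-c[1],c[0]])/np.hypot(*c)
for z in range(8,90,6):
    k=m&(abs(P[...,2]*1000-z)<3); s=(P[k][:,:2]-[.6125,.2823])@t
    if k.sum()>2: print(z,np.round([s.min(),s.max()],3),end=';')
snap('wrist','w1.png')
E
```

```text
clock: 2.15
ee_pos: [0.4422, 0.3009, 0.1423]
tcp_rot: [[-0.182, 0.983, -0.001], [0.983, 0.182, -0.001], [-0.001, -0.001, -1.0]]
ft_force: [0.3, -0.4, 0.7]
grip_width: 0.0872
gripper_force: 0.0
scene 0.71 ((0.4507288336753845, -0.28948935866355896), (0.18241780996322632, 0.06656356900930405), 3.8956406116485596) [ 0.44506299 -0.29723545]Traceback (most recent call last):
  File "<stdin>", line 4, in <module>
IndexError: list index out of range
```

```bash
python3 - <<'E'
from h import *
p,d=vision.grab_frame('scene');P=cloud('scene',d)
m=(np.hypot(P[...,0]-.6125,P[...,1]-.2823)<.045)&(d>0)
c=np.array(vision.camera_params('scene')['T'])[:2,3]-[.6125,.2823];t=np.array([-c[1],c[0]])/np.hypot(*c)
for z in range(8,90,6):
    k=m&(abs(P[...,2]*1000-z)<3); s=(P[k][:,:2]-[.6125,.2823])@t
    if k.sum()>2: print(z,np.round([s.min(),s.max()],3),end=';')
q=P[(np.hypot(P[...,0]-.445,P[...,1]+.295)<.13)&(d>0)&(P[...,2]>.0095)&(P[...,2]<.02)][:,:2]
w,V=np.linalg.eigh(np.cov(q.T));print('slab',q.mean(0),V[:,1],np.sqrt(w*12))
p,d=snap('wrist','w1.png')
print([(r['location'],r['confidence']) for r in tip_of('cup_mid','wrist')])
E
```

```text
8 [-0.021  0.025];14 [-0.026  0.028];20 [-0.026  0.028];26 [-0.026  0.028];32 [-0.029  0.028];38 [-0.028  0.028];44 [-0.028  0.031];50 [-0.031  0.031];56 [-0.031  0.031];62 [-0.025  0.025];68 [-0.019  0.019];74 [-0.019  0.019];80 [-0.018  0.02 ];86 [-0.012  0.017];slab [ 0.44568385 -0.29555219] [-0.99893454 -0.04614954] [0.06514568 0.18105104]
[([0.4416, 0.303, 0.0277], 0.67)]
```

View pics/w1.png

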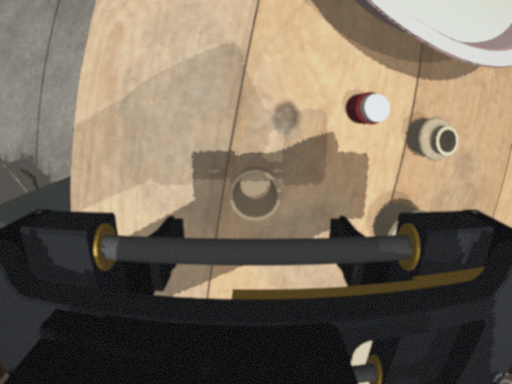

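The wrist view shows the cup at (255,195), centred between the fingers. Now I'll descend and grip it.

```bash
python3 -m jog '[0,0.001,-0.03,0,0,0,1,0,0,-0.03,0,0,0,1,0,0,-0.03,0,0,0,1,0,0,-0.02,0,0,0,1,0,0,-0.01,0,0,0,1,0,0,0,0,0,0,0.4,0,0,0,0,0,0,0.4,0,0,0,0,0,0,0.4,0,0,0,0,0,0,0.4,0,0,0,0,0,0,0.4,0,0,0,0,0,0,0.4,0,0,0,0,0,0,0.4,0,0,0,0,0,0,0.4]' 10
```

```text
clock: 3.58
ee_pos: [0.4428, 0.3024, 0.023]
tcp_rot: [[-0.182, 0.983, 0.0], [0.983, 0.182, 0.001], [0.0, 0.0, -1.0]]
ft_force: [-0.5, 0.3, 3.4]
grip_width: 0.0458
gripper_force: 9.8
```

```bash
python3 -m jog '[0,0,0.02,0,0,0,0.4,0,0,0.04,0,0,0,0.4,0,0,0.04,0,0,0,0.4,0,0,0.03,0,0,0,0.4,0.0123,-0.0306,0,0,0,0,0.4,0.0123,-0.0306,0,0,0,0,0.4,0.0123,-0.0306,0,0,0,0,0.4,0.0123,-0.0306,0,0,0,0,0.4,0.0123,-0.0306,0,0,0,0,0.4,0.0123,-0.0306,0,0,0,0,0.4,0.0123,-0.0306,0,0,0,0,0.4,0.0123,-0.0306,0,0,0,0,0.4,0.0123,-0.0306,0,0,0,0,0.4,0.0123,-0.0306,0,0,0,0,0.4,0,0,0,0,0,0,0.4,0,0,0,0,0,0,0.4]'
python3 - <<'E'
from h import *
snap('wrist','w2.png')
for t in('cup_mid','shelf_mid'): print(t,[(r['location'],r['confidence']) for r in tip_of(t,'wrist')])
E
```

```text
clock: 4.92
ee_pos: [0.5657, -0.0063, 0.1524]
tcp_rot: [[-0.178, 0.984, -0.0], [0.984, 0.178, -0.001], [-0.001, -0.0, -1.0]]
ft_force: [-0.1, 0.6, -0.4]
grip_width: 0.0458
gripper_force: 10.0
cup_mid [([0.5663, -0.0023, 0.1531], 0.65)]
shelf_mid [([0.5677, 0.0002, 0.0147], 0.66)]
```

View pics/w2.png

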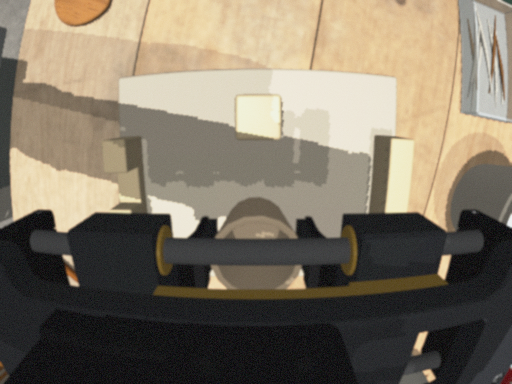

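The cup is in the grip above the shelf: one prop shows at (258,116) and the bricks at the two ends. Lowering it now.

```bash
python3 -m jog '[0.001,0.002,-0.03,0,0,0,0.4,0,0,-0.03,0,0,0,0.4,0,0,-0.03,0,0,0,0.4,0,0,-0.015,0,0,0,0.4,0,0,-0.005,0,0,0,0.4,0,0,-0.003,0,0,0,0.4,0,0,0,0,0,0,0.4,0,0,0,0,0,0,0.4]'
```

```text
clock: 5.73
ee_pos: [0.5674, -0.0013, 0.0408]
tcp_rot: [[-0.183, 0.983, 0.002], [0.983, 0.183, 0.0], [0.0, 0.002, -1.0]]
ft_force: [-0.5, 0.4, 0.6]
grip_width: 0.0457
gripper_force: 10.0
```

```bash
python3 -m jog '[0,-0.001,-0.0015,0,0,0,0.4,0,0,-0.0015,0,0,0,0.4,0,0,0,0,0,0,0.4,0,0,0,0,0,0,0.55,0,0,0,0,0,0,0.65,0,0,0,0,0,0,0.75,0,0,0,0,0,0,0.85,0,0,0,0,0,0,0.85,0,0,0,0,0,0,0.85,0,0,0,0,0,0,0.85,0,0,0.02,0,0,0,0.85,0,0,0.04,0,0,0,0.85,0,0,0.04,0,0,0,0.85,0,0,0.03,0,0,0,0.85]'
```

```text
clock: 6.9
ee_pos: [0.567, -0.0032, 0.1694]
tcp_rot: [[-0.182, 0.983, 0.002], [0.983, 0.182, 0.0], [-0.0, 0.002, -1.0]]
ft_force: [1.8, 0.1, 0.5]
grip_width: 0.0742
gripper_force: 0.0
```

```bash
python3 -m jog '[0.008,-0.0322,0,0,0,1.06,0.85,0.008,-0.0322,0,0,0,1.06,0.85,0.008,-0.0322,0,0,0,1.06,0.85,0.008,-0.0322,0,0,0,1.06,0.85,0.008,-0.0322,0,0,0,1.06,0.85,0.008,-0.0322,0,0,0,1.06,0.85,0.008,-0.0322,-0.02,0,0,1.06,0.85,0.008,-0.0322,-0.02,0,0,1.06,0.85,0.008,-0.0322,-0.01,0,0,1.06,0.7,0,0,0,0,0,0,0.7,0,0,0,0,0,0,0.7]'
python3 - <<'E'
from h import *
snap('wrist','w3.png')
for t in('cup_mid','cone_mid'): print(t,[(r['location'],r['confidence']) for r in tip_of(t,'wrist')])
vision.grab_frame('top');print([(r['location'],r['confidence']) for r in tip_of('cup_mid','top')])
E
```

```text
clock: 7.82
ee_pos: [0.6372, -0.2953, 0.115]
tcp_rot: [[-0.339, 0.941, -0.003], [0.941, 0.339, -0.001], [0.0, -0.003, -1.0]]
ft_force: [-0.3, -0.6, 0.5]
grip_width: 0.0639
gripper_force: 0.0
cup_mid []
cone_mid [([0.6431, -0.2934, 0.0161], 0.82), ([0.4541, -0.2941, 0.008], 0.64)]
[([0.5664, -0.0094, 0.043], 0.64)]
```

View pics/w3.png

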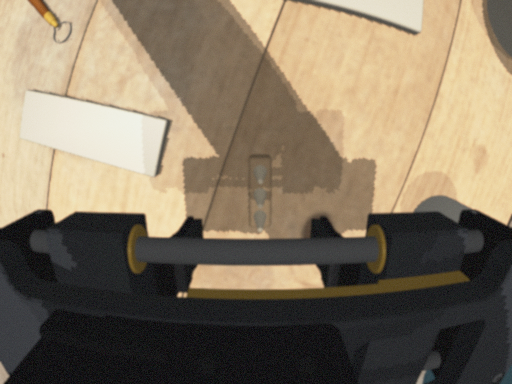

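The cone pack is at (260,193), aligned with and centred between the fingers.

```bash
python3 -m jog '[0.002,0.002,-0.03,0,0,0,0.7,0,0,-0.03,0,0,0,0.7,0,0,-0.025,0,0,0,0.7,0,0,-0.015,0,0,0,0.7,0,0,-0.006,0,0,0,0.7,0,0,-0.002,0,0,0,0.7,0,0,0,0,0,0,0.1,0,0,0,0,0,0,0.1,0,0,0,0,0,0,0.1,0,0,0,0,0,0,0.1,0,0,0,0,0,0,0.1,0,0,0,0,0,0,0.1,0,0,0,0,0,0,0.1,0,0,0,0,0,0,0.1]' 20
```

```text
clock: 9.23
ee_pos: [0.6406, -0.2907, 0.0087]
tcp_rot: [[-0.343, 0.94, 0.0], [0.94, 0.343, -0.0], [-0.0, 0.0, -1.0]]
ft_force: [-0.8, 0.2, 1.5]
grip_width: 0.02
gripper_force: 20.0
```

```bash
python3 -m jog '[0,0,0.03,0,0,0,0.1,0,0,0.04,0,0,0,0.1,0,0,0.04,0,0,0,0.1,0,0,0.03,0,0,0,0.1,-0.0156,0.0309,0,0,0,-1.06,0.1,-0.0156,0.0309,0,0,0,-1.06,0.1,-0.0156,0.0309,0,0,0,-1.06,0.1,-0.0156,0.0309,0,0,0,-1.06,0.1,-0.0156,0.0309,0,0,0,-1.06,0.1,-0.0156,0.0309,0,0,0,-1.06,0.1,-0.0156,0.0309,0,0,0,-1.06,0.1,-0.0156,0.0309,0,0,0,-1.06,0.1,-0.0156,0.0309,0,0,0,-1.06,0.1,0,0,0,0,0,0,0.1,0,0,0,0,0,0,0.1]'
python3 - <<'E'
from h import *
snap('wrist','w4.png')
p,d=vision.grab_frame('top');P=cloud('top',d)
m=(np.hypot(P[...,0]-.567,P[...,1]+.003)<.04)&(P[...,2]>.06)&(P[...,2]<.078)
print('cup top',P[m][:,:2].mean(0) if m.any() else 0,m.sum())
for t in('cup_mid','cone_mid','spy_brick'): print(t,[(r['location'],r['confidence']) for r in tip_of(t,'wrist')])
E
```

```text
clock: 10.48
ee_pos: [0.4996, -0.0104, 0.1487]
tcp_rot: [[-0.186, 0.983, 0.0], [0.983, 0.186, 0.001], [0.001, 0.0, -1.0]]
ft_force: [-0.9, -0.5, -0.9]
grip_width: 0.02
gripper_force: 20.0
cup top 0 0
cup_mid [([0.5661, -0.0004, 0.0432], 0.69)]
cone_mid [([0.502, -0.01, 0.1522], 0.55)]
spy_brick [([0.4333, -0.0303, 0.0159], 0.74)]
```

View pics/w4.png

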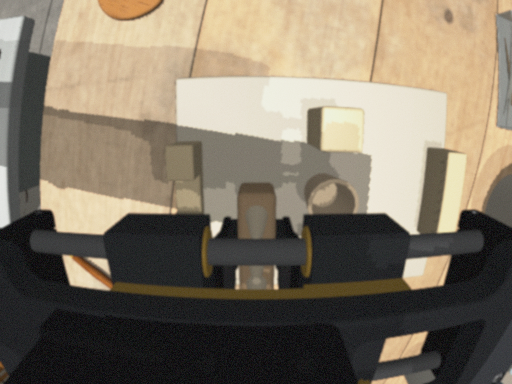

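The cup stands at (333,200) between the props, and the pack is held between the cup and the notched brick at (183,170). Lowering it.

```bash
python3 -m jog '[0.001,-0.004,-0.03,0,0,0,0.1,0,0,-0.03,0,0,0,0.1,0,0,-0.03,0,0,0,0.1,0,0,-0.02,0,0,0,0.1,0,0,-0.01,0,0,0,0.1,0,0,-0.003,0,0,0,0.1,0,0,-0.001,0,0,0,0.1,0,0,0,0,0,0,0.1,0,0,0,0,0,0,0.1]'
```

```text
clock: 11.48
ee_pos: [0.5022, -0.0166, 0.0258]
tcp_rot: [[-0.182, 0.983, 0.002], [0.983, 0.182, 0.0], [0.0, 0.002, -1.0]]
ft_force: [-0.2, 0.5, -0.1]
grip_width: 0.02
gripper_force: 20.0
```

```bash
python3 -m jog '[0,0.002,-0.001,0,0,0,0.1,0,0,-0.0015,0,0,0,0.1,0,0,0,0,0,0,0.1,0,0,0,0,0,0,0.3,0,0,0,0,0,0,0.4,0,0,0,0,0,0,0.48,0,0,0,0,0,0,0.48,0,0,0,0,0,0,0.48,0,0,0.02,0,0,0,0.48,0,0,0.04,0,0,0,0.48,0,0,0.04,0,0,0,0.48,0,0,0.04,0,0,0,0.48]'
python3 - <<'E'
from h import *
import numpy as np
vision.grab_frame('wrist')
for t in('cup_mid','cone_mid'): print(t,[(r['location'],r['confidence']) for r in tip_of(t,'wrist')])
E
```

```text
clock: 12.48
ee_pos: [0.5005, -0.015, 0.1635]
tcp_rot: [[-0.181, 0.983, -0.001], [0.983, 0.181, -0.001], [-0.001, -0.001, -1.0]]
ft_force: [1.4, 0.7, 0.3]
grip_width: 0.0417
gripper_force: 0.0
cup_mid [([0.5679, -0.0017, 0.0429], 0.69)]
cone_mid [([0.5034, -0.0203, 0.0284], 0.84)]
```

```bash
python3 -m jog '[-0.0039,-0.02,0,0,0,-6.6,1,-0.0039,-0.02,0,0,0,-6.6,1,-0.0039,-0.02,0,0,0,-6.6,1,-0.0039,-0.02,0,0,0,-6.6,1,-0.0039,-0.02,0,0,0,-6.6,1,-0.0039,-0.02,0,0,0,-6.6,1,-0.0039,-0.02,0,0,0,-6.6,1,-0.0039,-0.02,0,0,0,-6.6,1,-0.0039,-0.02,0,0,0,-6.6,1,-0.0039,-0.02,0,0,0,-6.6,1,-0.0039,-0.02,0,0,0,-6.6,1,-0.0039,-0.02,0,0,0,-6.6,1,-0.0039,-0.02,0,0,0,-6.6,1,-0.0039,-0.02,0,0,0,-6.6,1,0,0,0,0,0,0,1,0,0,0,0,0,0,1]'
python3 - <<'E'
from h import *
print(observe()['joint_positions'])
p,d=snap('wrist','w5.png')
print([(r['location'],r['confidence']) for r in tip_of('slab_mid','wrist')])
c=vision.camera_params('wrist');s=observe();print({k:v for k,v in c.items() if k[0] in 'fc'})
v,u=np.mgrid[:384,:512];x=(u-c['cx'])/c['fx'];y=(v-c['cy'])/c['fy'];r=np.hypot(x,y)+1e-9;k=np.tan(r)/r
P=np.stack([x*k*d,-y*k*d,-d,np.ones_like(d)],-1)@np.array(c['tool_from_camera']).T
P=P[...,:3]@np.array(s['tcp_rot']).T+s['ee_pos']
R=silhouettes('slab_mid','wrist')
m=R[0]['region']&(d>0)&(abs(P[...,2]-.014)<.006)
print(R[0]['confidence'],m.sum(),P[m].mean(0),cv2.minAreaRect(P[m][:,:2].astype(np.float32)))
E
```

```text
clock: 13.97
ee_pos: [0.4455, -0.2952, 0.161]
tcp_rot: [[0.99, 0.14, -0.002], [0.14, -0.99, -0.0], [-0.002, -0.0, -1.0]]
ft_force: [-0.2, 0.8, -0.4]
grip_width: 0.0871
gripper_force: 0.0
[-0.34416635  0.19499801  0.95524341  1.86209373 -0.17092847  1.17287375
 -0.76174962]
[([0.4542, -0.2921, 0.0074], 0.85)]
{'fx': 297.3186396354542, 'fy': 297.3186396354542, 'cx': 256.32671156769425, 'cy': 191.29029722596616}
0.93 7671 [ 0.46360625 -0.29148545  0.0142495 ] ((0.4593169689178467, -0.2919329106807709), (0.16275782883167267, 0.05670894309878349), 4.323736667633057)
```

View pics/w5.png

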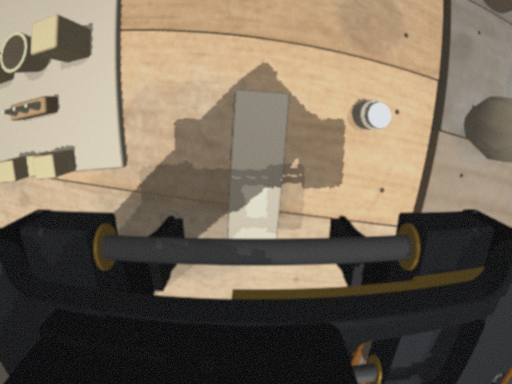

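The slab runs along world x at a yaw of about 4°, with its far end at px (262,92) and its near end hidden by the gripper. I'll turn −3.7°, shift and descend.

```bash
python3 -m jog '[0.005,0.0025,-0.03,0,0,-3.7,1,0,0,-0.035,0,0,0,1,0,0,-0.035,0,0,0,1,0,0,-0.03,0,0,0,1,0,0,-0.015,0,0,0,1,0,0,-0.007,0,0,0,1,0,0,-0.004,0,0,0,1,0,0,0,0,0,0,1,0,0,0,0,0,0,0.5,0,0,0,0,0,0,0.5,0,0,0,0,0,0,0.5,0,0,0,0,0,0,0.5,0,0,0,0,0,0,0.5,0,0,0,0,0,0,0.5,0,0,0,0,0,0,0.5]' 40
```

```text
clock: 15.37
ee_pos: [0.4519, -0.2923, 0.0064]
tcp_rot: [[0.997, 0.077, 0.001], [0.077, -0.997, -0.0], [0.001, 0.0, -1.0]]
ft_force: [0.4, 0.2, 2.8]
grip_width: 0.0556
gripper_force: 40.0
```

```bash
python3 -m jog '[0,0,0.015,0,0,0,0.5,0,0,0.03,0,0,0,0.5,0,0,0.04,0,0,0,0.5,0,0,0.04,0,0,0,0.5,0,0,0.03,0,0,0,0.5,0.0082,0.0207,0,0,0,6.86,0.5,0.0082,0.0207,0,0,0,6.86,0.5,0.0082,0.0207,0,0,0,6.86,0.5,0.0082,0.0207,0,0,0,6.86,0.5,0.0082,0.0207,0,0,0,6.86,0.5,0.0082,0.0207,0,0,0,6.86,0.5,0.0082,0.0207,0,0,0,6.86,0.5,0.0082,0.0207,0,0,0,6.86,0.5,0.0082,0.0207,0,0,0,6.86,0.5,0.0082,0.0207,0,0,0,6.86,0.5,0.0082,0.0207,0,0,0,6.86,0.5,0.0082,0.0207,0,0,0,6.86,0.5,0.0082,0.0207,0,0,0,6.86,0.5,0.0082,0.0207,0,0,0,6.86,0.5]'
python3 -m jog '[0,0,0,0,0,0,0.5,0,0,0,0,0,0,0.5]'
python3 - <<'E'
from h import *
snap('scene','s6.png'); snap('wrist','w6.png')
p,d=vision.grab_frame('scene');P=cloud('scene',d)
m=(np.hypot(P[...,0]-.567,P[...,1]+.003)<.11)&(P[...,2]>.158)&(P[...,2]<.175)
print(m.sum(),cv2.minAreaRect(P[m][:,:2].astype(np.float32)))
print([(r['location'],r['confidence']) for r in tip_of('slab_mid','scene')],[(r['location'],r['confidence']) for r in tip_of('slab_mid','wrist')])
a=cv2.imread('pics/s6.png')[130:330,130:380];b=cv2.imread('pics/w6.png')
cv2.imwrite('pics/c6.png',np.hstack([cv2.resize(a,(480,384)),b])[:,:992][:, ::1] if 0 else cv2.resize(np.hstack([cv2.resize(a,(480,384)),b]),(798,309)))
E
```

```text
clock: 16.95
ee_pos: [0.566, -0.0011, 0.1604]
tcp_rot: [[-0.187, 0.982, -0.001], [0.982, 0.187, -0.0], [0.0, -0.001, -1.0]]
ft_force: [-0.0, 0.6, -2.9]
grip_width: 0.0556
gripper_force: 40.0
clock: 17.12
ee_pos: [0.566, -0.0008, 0.1602]
tcp_rot: [[-0.183, 0.983, -0.002], [0.983, 0.183, -0.0], [0.0, -0.002, -1.0]]
ft_force: [0.0, -1.1, -3.4]
grip_width: 0.0552
gripper_force: 40.0
965 ((0.5663885474205017, -0.007480338215827942), (0.0738539919257164, 0.17807577550411224), 8.618915557861328)
[([0.5681, -0.0071, 0.1614], 0.74)] [([0.5697, -0.0028, 0.1605], 0.86), ([0.7015, 0.0243, 0.0151], 0.4)]
```

View pics/c6.png

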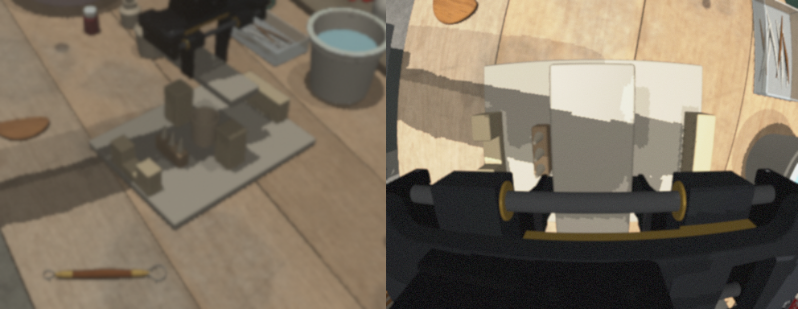

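The slab is held level and parallel to the shelf's short side, centred over the props, with the cup and pack still standing. Lowering it.

```bash
python3 -m jog '[0.001,0,-0.02,0,0,0,0.5,0,0,-0.02,0,0,0,0.5,0,0,-0.015,0,0,0,0.5,0,0,-0.008,0,0,0,0.5,0,0,-0.004,0,0,0,0.5,0,0,0,0,0,0,0.5,0,0,-0.001,0,0,0,0.5,0,0,0,0,0,0,0.5]'
```

```text
clock: 18.03
ee_pos: [0.568, -0.0023, 0.0939]
tcp_rot: [[-0.181, 0.984, 0.001], [0.984, 0.181, 0.0], [0.0, 0.001, -1.0]]
ft_force: [0.3, -0.6, -3.2]
grip_width: 0.0551
gripper_force: 40.0
```

```bash
python3 -m jog '[0,0,-0.001,0,0,0,0.5,0,0,-0.001,0,0,0,0.5,0,0,-0.001,0,0,0,0.5,0,0,0,0,0,0,0.5,0,0,0,0,0,0,0.5]'
```

```text
clock: 18.45
ee_pos: [0.5678, -0.0021, 0.0914]
tcp_rot: [[-0.181, 0.983, 0.001], [0.983, 0.181, 0.001], [0.001, 0.001, -1.0]]
ft_force: [-4.6, 0.4, 8.6]
grip_width: 0.0555
gripper_force: 40.0
```

```bash
python3 -m jog '[0,0,0,0,0,0,0.7,0,0,0,0,0,0,0.8,0,0,0,0,0,0,0.9,0,0,0,0,0,0,0.9,0,0,0,0,0,0,0.9,0,0,0.02,0,0,0,0.9,0,0,0.04,0,0,0,0.9,0,0,0.04,0,0,0,0.9,0,0,0.03,0,0,0,0.9]' 20
python3 - <<'E'
from h import *
p,d=vision.grab_frame('scene');P=cloud('scene',d)
m=(np.hypot(P[...,0]-.567,P[...,1]+.003)<.11)&(P[...,2]>.09)&(P[...,2]<.107)
print(m.sum(),cv2.minAreaRect(P[m][:,:2].astype(np.float32)))
q=P[m];print(np.linalg.lstsq(np.c_[q[:,:2],np.ones(len(q))],q[:,2],rcond=None)[0])
vision.grab_frame('wrist')
for t in('slab_mid','cone_mid'):print([(r['location'],r['confidence']) for r in tip_of(t,'wrist')])
E
```

```text
clock: 19.2
ee_pos: [0.5678, -0.0026, 0.223]
tcp_rot: [[-0.181, 0.984, 0.002], [0.984, 0.181, 0.0], [-0.0, 0.002, -1.0]]
ft_force: [1.3, 0.3, 0.7]
grip_width: 0.0778
gripper_force: 0.0
1232 ((0.5680487751960754, -0.004586756229400635), (0.05959662050008774, 0.181788370013237), 10.469411849975586)
[0.03262358 0.01006684 0.07998457]
[([0.5698, -0.0016, 0.0917], 0.82)]
[([0.5057, -0.013, 0.0306], 0.64)]
```

Slab is seated centrally and squarely. Going to the pot.

```bash
python3 -m jog '[0.005,0.0317,0,0,0,0,1,0.005,0.0317,0,0,0,0,1,0.005,0.0317,0,0,0,0,1,0.005,0.0317,0,0,0,0,1,0.005,0.0317,0,0,0,0,1,0.005,0.0317,0,0,0,0,1,0.005,0.0317,0,0,0,0,1,0.005,0.0317,0,0,0,0,1,0.005,0.0317,0,0,0,0,1,0,0,-0.03,0,0,0,1,0,0,-0.03,0,0,0,1,0,0,0,0,0,0,1,0,0,0,0,0,0,1]'
python3 - <<'E'
from h import *
p,d=snap('wrist','w7.png');s=observe()
print([(r['location'],r['confidence']) for r in tip_of('pot_mid','wrist')])
c=vision.camera_params('wrist')
v,u=np.mgrid[:384,:512];x=(u-c['cx'])/c['fx'];y=(v-c['cy'])/c['fy'];r=np.hypot(x,y)+1e-9;k=np.tan(r)/r
P=np.stack([x*k*d,-y*k*d,-d,np.ones_like(d)],-1)@np.array(c['tool_from_camera']).T
P=P[...,:3]@np.array(s['tcp_rot']).T+s['ee_pos']
for lo,hi in((.076,.09),(.045,.06)):
    m=(np.hypot(P[...,0]-.6125,P[...,1]-.2823)<.045)&(d>0)&(P[...,2]>lo)&(P[...,2]<hi)
    if m.sum()>5: print(cv2.minEnclosingCircle(P[m][:,:2].astype(np.float32)),m.sum())
E
```

```text
clock: 20.48
ee_pos: [0.6108, 0.2821, 0.1574]
tcp_rot: [[-0.181, 0.984, -0.005], [0.984, 0.181, -0.003], [-0.002, -0.005, -1.0]]
ft_force: [0.4, -0.2, 0.5]
grip_width: 0.087
gripper_force: 0.0
[([0.6126, 0.3874, 0.0269], 0.96), ([0.6124, 0.2847, 0.043], 0.73)]
((0.6136287450790405, 0.28237518668174744), 0.021729711443185806) 927
((0.6138420701026917, 0.2822013199329376), 0.03350425884127617) 872
```

View pics/w7.png

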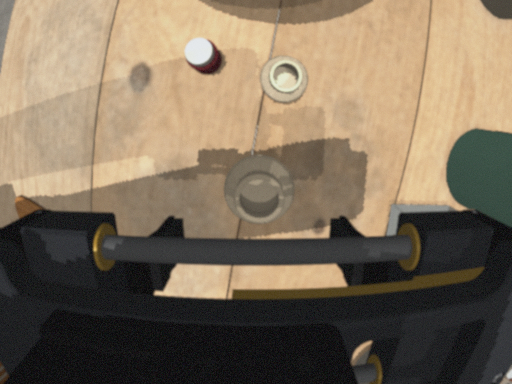

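The larger pot is at (258,188), between the fingers; the smaller one at (284,78) is clear.

```bash
python3 -m jog '[0.0022,0.0005,-0.03,0,0,0,1,0,0,-0.03,0,0,0,1,0,0,-0.03,0,0,0,1,0,0,-0.025,0,0,0,1,0,0,-0.012,0,0,0,1,0,0,-0.002,0,0,0,1,0,0,0,0,0,0,1,0,0,0,0,0,0,0.6,0,0,0,0,0,0,0.6,0,0,0,0,0,0,0.6,0,0,0,0,0,0,0.6,0,0,0,0,0,0,0.6,0,0,0,0,0,0,0.6]' 20
```

```text
clock: 21.67
ee_pos: [0.6147, 0.2838, 0.0318]
tcp_rot: [[-0.181, 0.983, 0.0], [0.983, 0.181, 0.0], [0.0, 0.0, -1.0]]
ft_force: [-2.5, -0.7, 5.8]
grip_width: 0.0617
gripper_force: 19.9
```

```bash
python3 -m jog '[0,0,0.015,0,0,0,0.6,0,0,0.035,0,0,0,0.6,0,0,0.04,0,0,0,0.6,0,0,0.04,0,0,0,0.6,0,0,0.02,0,0,0,0.6,-0.0052,-0.0318,0,0,0,0,0.6,-0.0052,-0.0318,0,0,0,0,0.6,-0.0052,-0.0318,0,0,0,0,0.6,-0.0052,-0.0318,0,0,0,0,0.6,-0.0052,-0.0318,0,0,0,0,0.6,-0.0052,-0.0318,0,0,0,0,0.6,-0.0052,-0.0318,0,0,0,0,0.6,-0.0052,-0.0318,0,0,0,0,0.6,-0.0052,-0.0318,0,0,0,0,0.6,0,0,0,0,0,0,0.6,0,0,0,0,0,0,0.6]'
python3 - <<'E'
from h import *
snap('scene','s8.png');snap('wrist','w8.png')
print([(r['location'],r['confidence']) for r in tip_of('slab_mid','wrist')],[(r['location'],r['confidence']) for r in tip_of('pot_mid','wrist')])
a=cv2.imread('pics/s8.png')[60:300,130:430];b=cv2.imread('pics/w8.png')
cv2.imwrite('pics/c8.png',cv2.resize(np.hstack([cv2.resize(a,(480,384)),b]),(798,309)))
E
```

```text
clock: 23.0
ee_pos: [0.5674, -0.0051, 0.1811]
tcp_rot: [[-0.177, 0.984, 0.0], [0.984, 0.177, -0.0], [-0.0, 0.0, -1.0]]
ft_force: [-0.8, 0.5, -1.8]
grip_width: 0.0624
gripper_force: 20.0
[] []
```

View pics/c8.png

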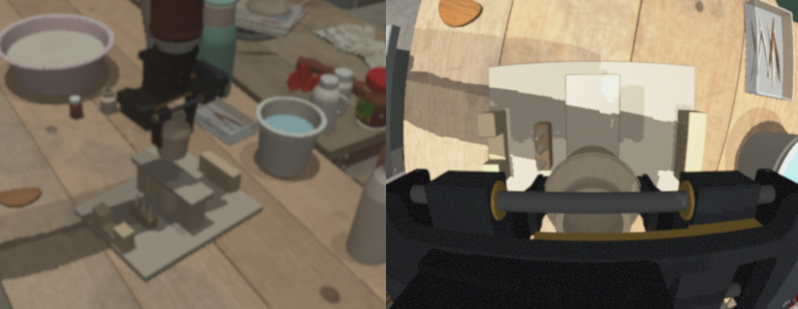

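The pot hangs upright over the slab centre, and the slab and pack below are undisturbed. Lowering it.

```bash
python3 -m jog '[0.001,0.001,-0.02,0,0,0,0.6,0,0,-0.015,0,0,0,0.6,0,0,-0.008,0,0,0,0.6,0,0,-0.003,0,0,0,0.6,0,0,-0.001,0,0,0,0.6,0,0,0,0,0,0,0.6,0,0,0,0,0,0,0.6]'
```

```text
clock: 23.78
ee_pos: [0.5693, -0.0015, 0.1348]
tcp_rot: [[-0.181, 0.983, 0.001], [0.983, 0.181, 0.0], [-0.0, 0.001, -1.0]]
ft_force: [-0.1, -0.1, -1.0]
grip_width: 0.0618
gripper_force: 20.0
```

```bash
python3 -m jog '[0,0,-0.001,0,0,0,0.6,0,0,-0.001,0,0,0,0.6,0,0,-0.001,0,0,0,0.6,0,0,0,0,0,0,0.6,0,0,0,0,0,0,0.6]'
```

```text
clock: 24.2
ee_pos: [0.5688, -0.0016, 0.1311]
tcp_rot: [[-0.181, 0.983, -0.0], [0.983, 0.181, 0.0], [0.0, -0.0, -1.0]]
ft_force: [0.2, -0.3, -2.2]
grip_width: 0.0621
gripper_force: 20.0
```

```bash
python3 -m jog '[0,0,-0.001,0,0,0,0.6,0,0,0,0,0,0,0.6,0,0,0,0,0,0,0.6]'
```

```text
clock: 24.45
ee_pos: [0.569, -0.0017, 0.1307]
tcp_rot: [[-0.181, 0.983, 0.0], [0.983, 0.181, 0.0], [0.0, 0.0, -1.0]]
ft_force: [-3.9, -0.5, 4.8]
grip_width: 0.0622
gripper_force: 20.0
```

Contact. Release slowly and rise straight.

```bash
python3 -m jog '[0,0,0,0,0,0,0.75,0,0,0,0,0,0,0.8,0,0,0,0,0,0,0.9,0,0,0,0,0,0,1,0,0,0,0,0,0,1,0,0,0,0,0,0,1,0,0,0.015,0,0,0,1,0,0,0.03,0,0,0,1,0,0,0.04,0,0,0,1,0,0,0.04,0,0,0,1,0,0,0,0,0,0,1,0,0,0,0,0,0,1]'
python3 - <<'E'
from h import *
snap('scene','s9.png');p,d=snap('wrist','w9.png');s=observe()
for t in('pot_mid','slab_mid','cone_mid'):print(t,[(r['location'],r['confidence']) for r in tip_of(t,'wrist')])
a=cv2.imread('pics/s9.png')[60:300,130:430];b=cv2.imread('pics/w9.png')
cv2.imwrite('pics/c9.png',cv2.resize(np.hstack([cv2.resize(a,(480,384)),b]),(798,309)))
c=vision.camera_params('wrist')
v,u=np.mgrid[:384,:512];x=(u-c['cx'])/c['fx'];y=(v-c['cy'])/c['fy'];r=np.hypot(x,y)+1e-9;k=np.tan(r)/r
P=np.stack([x*k*d,-y*k*d,-d,np.ones_like(d)],-1)@np.array(c['tool_from_camera']).T
P=P[...,:3]@np.array(s['tcp_rot']).T+s['ee_pos']
m=(np.hypot(P[...,0]-.568,P[...,1]+.003)<.045)&(d>0)&(P[...,2]>.172)&(P[...,2]<.19)
print(cv2.minEnclosingCircle(P[m][:,:2].astype(np.float32)),m.sum())
vision.grab_frame('scene')
for t in('cup_mid','cone_mid','slab_mid','pot_mid'):print(t,[(r['location'],r['confidence']) for r in tip_of(t,'scene')])
E
```

```text
clock: 25.45
ee_pos: [0.5701, -0.0017, 0.2575]
tcp_rot: [[-0.181, 0.983, 0.005], [0.983, 0.181, 0.001], [0.0, 0.005, -1.0]]
ft_force: [0.3, -0.5, -0.9]
grip_width: 0.0869
gripper_force: 0.0
pot_mid [([0.567, 0.0015, 0.1395], 0.74)]
slab_mid []
cone_mid [([0.5029, -0.0164, 0.0278], 0.81)]
((0.5670999884605408, -0.003310028463602066), 0.021821146830916405) 922
cup_mid [([0.5727, -0.004, 0.0428], 0.72)]
cone_mid [([0.5008, -0.0198, 0.0306], 0.6)]
slab_mid [([0.5685, -0.0063, 0.0937], 0.71)]
pot_mid [([0.566, -0.0039, 0.1362], 0.84), ([0.616, 0.3918, 0.0305], 0.65)]
```

View pics/c9.png

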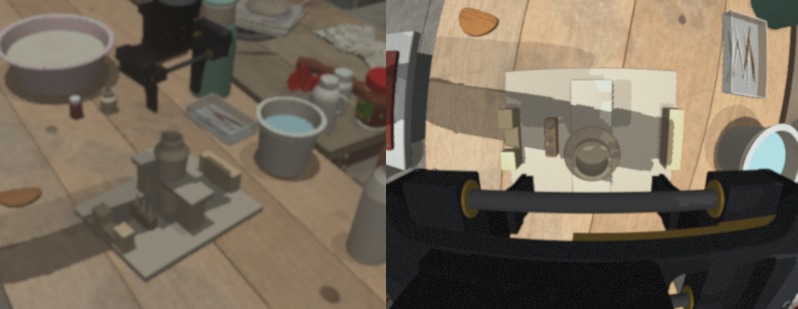

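The pot stands upright on the slab's middle, the pack is parallel to the notched brick, and all four parts are within tolerance. Handing in.

```bash
python3 -c "
from station import job
print(job.finish_job())"
```

```text
the job is handed in; nothing more can be done
None
```

I built the tier and handed it in at about 25 s of the 112 s allowed: by my last camera check the cup, cone pack, slab and pot all stood in place within tolerance with nothing toppled, but the hand-in did not report a verdict.

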